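Sort worn washing-machine foot pads by drag

TASK

Three look-alike yellow foot pads have come out from under the washing machines: one still grips, two have worn slick. First drag each of them, flat on the table, a good 40 mm from where it lies to feel how hard it drags, all three before any goes into the bay. Lay the worn two flat on the table inside the red tape; lay the gripping one with only its nose (about a third of its length) in the middle of the blue bay's mouth, let go of it, then take it again by its outer end, raise that level and slide it in fully home against the back stop, leaving the other things on the table alone.

Things in the scene. Friction and masses are not known exactly. Their poses are not given: they have to be found in the camera images.
- pad_1 (a point): Foot pad: yellow steel plate 120 x 64 x 12 mm on a black rubber sole 116 x 60 x 8 mm; 20 mm thick in all, 48 mm grey disc on top, 0.75 kg +-8%. Starts flat on the table. Point: its centre, half-way up; x along the 120 mm, y across the 64 mm, z up. Neither look nor name tells if it is worn. Sole friction 1.0 if good (drags with 6 to 9 N under its own weight), 0.2 if worn (1.2 to 1.8 N), +-12%.
- pad_2 (a point): Foot pad: yellow steel plate 120 x 64 x 12 mm on a black rubber sole 116 x 60 x 8 mm; 20 mm thick in all, 48 mm grey disc on top, 0.75 kg +-8%. Starts flat on the table. Point: its centre, half-way up; x along the 120 mm, y across the 64 mm, z up. Neither look nor name tells if it is worn. Sole friction 1.0 if good (drags with 6 to 9 N under its own weight), 0.2 if worn (1.2 to 1.8 N), +-12%.
- pad_3 (a point): Foot pad: yellow steel plate 120 x 64 x 12 mm on a black rubber sole 116 x 60 x 8 mm; 20 mm thick in all, 48 mm grey disc on top, 0.75 kg +-8%. Starts flat on the table. Point: its centre, half-way up; x along the 120 mm, y across the 64 mm, z up. Neither look nor name tells if it is worn. Sole friction 1.0 if good (drags with 6 to 9 N under its own weight), 0.2 if worn (1.2 to 1.8 N), +-12%.
- bay_mouth (a point): Blue low bay with clear roof, fixed, open only on the robot's side. Point: middle of the mouth, on the bay's steel floor, which is 12 mm above the table and begins at the mouth. x runs straight into the bay, y across it, z up. Inside 78 mm wide, 80 mm deep, 32 mm high; outside 90 mm wide, 88 mm deep, 49 mm above the table.
- bay_stop (a point): Middle of the foot of the bay's back stop, 80 mm in from the mouth, on the bay's floor. A pad goes in lengthwise; home, its centre is 20 mm inside the mouth and 40 mm sticks out. Laid with under half its length in, it rests aslant, nose up on the floor's edge, tail on the table; pushed in like that it jams under the roof, so its tail must be raised level (12 mm).
- reject_center (a point): Reject area: an oblong outlined on the table in red tape (12 mm wide, no height). This point is its middle at table height; inside the tape it measures 188 mm along its x and 228 mm along its y: room for two pads side by side, each lying along x.
- bottle: Bystander, to be left alone: white detergent bottle, 64 mm across, 170 mm tall, loose on the table. Origin at the middle of its underside or length.
- jar: Bystander, to be left alone: small glass jar, 56 mm across, 60 mm tall, loose on the table. Origin at the middle of its underside or length.
- spanner: Bystander, to be left alone: spanner lying flat, 170 mm long, loose on the table. Origin at the middle of its underside or length.
- brush: Bystander, to be left alone: hand brush lying flat, loose on the table. Origin at the middle of its underside or length.
- cup: Bystander, to be left alone: orange plastic cup, 70 mm across, 80 mm tall, loose on the table. Origin at the middle of its underside or length.
- can: Bystander, to be left alone: green can, 60 mm across, 110 mm tall, loose on the table. Origin at the middle of its underside or length.
Mind the look-alikes: they are no part of the job. Leave any turquoise look-alike of the part that bears pad_1 alone.

How it is judged:
On the way, in this order (a step that is already met when the one before it is completed fails the run):
1. all three pads have been dragged at least 30 mm from their starts and lie flat on the table (distance of each of gripping_pad, worn_pad, other_worn_pad from where it was at the start of the episode above 0.03 m and height (world z) of each of gripping_pad, worn_pad, other_worn_pad below 0.004 m and angle between each of gripping_pad, worn_pad, other_worn_pad's own z axis and vertical below 0.06 rad), for 0.1 s.
2. the gripping pad lies with its nose 15 to 55 mm inside the bay's mouth, let go by the fingers (x of gripping_pad in the frame of bay_mouth between -0.045 and -0.005 m and y of gripping_pad in the frame of bay_mouth between -0.014 and 0.014 m and contact force between the fingers and gripping_pad below 0.1 N and contact force between bay and gripping_pad above 0.3 N), for 0.3 s.
At the end, for the whole second after the job is handed in: The gripping pad lies flat (within 3.4 degrees) on the bay's floor, lengthwise (within 10 degrees) and within 8 mm of the back stop; both worn pads lie flat on the table inside the red tape, their centres within 70 mm (along x) and 100 mm (along y) of its middle (x of gripping_pad in the frame of bay_mouth between 0.012 and 0.024 m and y of gripping_pad in the frame of bay_mouth between -0.012 and 0.012 m and angle between each of gripping_pad, worn_pad, other_worn_pad's own z axis and vertical below 0.06 rad and angle between the x axis of gripping_pad and the x axis of bay_mouth, either way round below 0.17 rad and z of gripping_pad in the frame of bay_mouth below 0.006 m and x of worn_pad in the frame of reject_center between -0.07 and 0.07 m and y of worn_pad in the frame of reject_center between -0.1 and 0.1 m and height (world z) of each of worn_pad, other_worn_pad below 0.004 m and x of other_worn_pad in the frame of reject_center between -0.07 and 0.07 m and y of other_worn_pad in the frame of reject_center between -0.1 and 0.1 m); the robot touches nothing.
It fails at once if a bystander (bottle, jar, spanner, brush, cup or can) is moved more than 30 mm (distance of any of bottle, jar, spanner, brush, cup, can from where it was at the start of the episode above 0.03 m).
It also fails if it takes over 72 s, if anything falls off the work surface, if the arm or the gripper's body presses on something with over 40 N, if the wrist force passes 120 N, or if a joint passes its speed limit or range.

ROBOT

A 6-joint arm with a two-finger parallel gripper is mounted at the origin on the work surface. World frame = base frame: x ahead of the robot, y to its left, z up, the work surface at z = 0. Lengths are in m, angles in rad, forces in N, time in s.
With the tool pointing down it reaches from about 0.4 to 0.825 m from the base axis. Payload 7 kg.
Tool frame: the origin (TCP) lies between the finger pads; the fingertips stand 22 mm ahead of it and the grasp point (between the pads) lies 3 mm ahead of it (arm.tip_reach is the distance from the TCP to the fingertips, in m); z points along the fingers, y is the line along which they close (so a half turn about z gives the same grasp; the last joint's range is limited). The gripper opens to 88 mm and grips with 3 to 60 N. Pads are 19 mm wide; open, the fingers measure 130 mm over their backs; the gripper's body (78 mm by 193 mm) begins 47 mm behind the grasp point.
Start: joints at [-0.85, 0.359, 0.012, 0, -1.224, -0.288], TCP at [0.283, -0.613, 0.249] pointing down, gripper open.
Joint ranges: [-3.07, 3.07], [-1.43, 2.12], [-1.02, 1.25], [-3.03, 1.67], [-3.05, -0], [-3.03, 3.03]. Speed limits (rad/s): [2.39, 2.39, 3.01, 3.14, 3.14, 3.14].

INTERFACE

Orientations are given as [roll, pitch, yaw] about the fixed x, y, z axes, in that order (R = Rz(yaw) Ry(pitch) Rx(roll)).
In Python, from station import arm, viewer gives the robot as it stands. The module is installed in compiled form; this text tells all that it offers.
- The arm moves only by the tool apply_moves, never from a script. Its argument "commands" is a list that holds one entry, the list of rows, each a list of 5 numbers: the closure, from -1 (fully open) to 1 (shut), then the shift along the world's x, y, z as a fraction of full scale, then the turn about the world's z as a fraction of full scale. In form: [[[fingers, tx, ty, tz, yaw], ...]]. A call has 1 to 12 rows; each row shifts and turns the commanded pose from where the row before left it; what a row does not reach is not made up. Full scale, the value 1, is 20 cm for a shift and pi rad for a turn. A row lasts 1/10 s, in which the tool goes at most 50 mm and 8.59 degrees, less where a joint would pass 70% of its speed; a pose out of reach is approached as far as the arm can. A call with a number of a shift or a turn outside -1 to 1 is refused whole. A call with a gripper value outside its range is refused whole. The fingers move at their own pace and stop on an object; "force" is the grip in N (left out, the last holds). Time passes only in rows, so rows that do not move let the fingers close. It gives the time, the measured TCP pose, the force, the opening and the grip force at its end, in the units of the state.
- arm.get_state(): the state, without advancing time (a new reading comes with each control period).
- viewer.grab_frame(name): name is "scene" or "top" or "wrist"; returns a dict with "image" (420x560x3 uint8, blue, green, red), "mtx" (3x3 intrinsics, pixels), "k1" (the pictures are not rectified: a ray, as slopes to the right and down, at radius r is drawn at 1 + k1 r^2 times it, then the intrinsics apply), "rvec" (rotation vector, rad) and "tvec" (3), from world to camera coordinates, as OpenCV has them. Camera axes: x right, y down, z forward; pixel columns grow to the right and rows downward; lengths in m; the calibration is good to about 2 mm. A picture is of the moment at which its call begins. There is no depth.
- arm.job_done(): hands the job in; it is judged then, once.
The state is a dict: "t": time; "q": joint angles; "qd": joint speeds; "joint_efforts": joint torques, N m; "eef_pos": TCP position; "ee_rot": TCP orientation; "force": force on the tool from outside, world axes, zero at the start; "moment": the same for the moment, N m; "width": finger opening in m; "gripper_force": force on a finger pad.
Only numpy, scipy, OpenCV 4.12 (cv2) and the standard library are available. Lean on these libraries where they do the work, as an engineer would, in place of code of your own. Each camera call takes 0.05 s, during which the arm holds its last target. There are 200 camera calls.

## Working session

There is one attempt and no reset: what is moved stays moved. The work goes in short steps, Python scripts to look and compute and a tool call to move; the robot and the scene stay as the last step left them, time stands still between calls to the robot, and variables do not carry over. Pictures are saved under pics/ and viewed, at most 10 in all, crops included, and the job is handed in when it is done.

Besides the shell and the picture viewer there is one more tool, called after "Request:" by a JSON object that holds its "fn" and its "kwargs", one argument or row to a line. apply_moves: Moves the arm, as the interface text tells. Shift numbers are shares of 20 cm and turn numbers shares of pi rad, none past 1 either way. Its arguments: {"type":"object","properties":{"commands":{"type":"array","items":{"type":"array","items":{"type":"array","items":{"type":"number"}}}},"force":{"type":"number"}},"required":["commands"]}

```bash
mkdir -p pics
cat > h.py <<'E'
import numpy as np, cv2
from station import arm, viewer
def grab(n,fn=None):
    f=viewer.grab_frame(n)
    if fn: cv2.imwrite('pics/'+fn,f['image'])
    return f
def ray(f,px):
    K=np.array(f['mtx']);d=np.array([f['k1'],0,0,0,0],float)
    p=cv2.undistortPoints(np.array(px,float).reshape(-1,1,2),K,d,None,None,None) if 0 else None
    px=np.array(px,float).reshape(-1,2)
    y=(px-[K[0,2],K[1,2]])/[K[0,0],K[1,1]]
    u=y.copy()
    for _ in range(30): u=y/(1+f['k1']*(u**2).sum(1,keepdims=True))
    return u
def toplane(f,px,z):
    u=ray(f,px);R=cv2.Rodrigues(np.array(f['rvec'],float))[0];t=np.array(f['tvec'],float).ravel()
    c=-R.T@t; d=np.c_[u,np.ones(len(u))]@R
    return c+d*((z-c[2])/d[:,2])[:,None]
def proj(f,P):
    K=np.array(f['mtx']);return cv2.projectPoints(np.array(P,float).reshape(-1,1,3),np.array(f['rvec'],float),np.array(f['tvec'],float),K,np.array([f['k1'],0,0,0],float))[0].reshape(-1,2)
E
python3 - <<'E'
from h import *
f=grab('top','top0.png');g=grab('scene','sc0.png')
for a in(f,g):print(a['mtx'],a['k1'],-cv2.Rodrigues(np.array(a['rvec'],float))[0].T@np.array(a['tvec'],float).ravel())
print(arm.get_state())
E
```

```text
[[384.41555811   0.         272.04494398]
 [  0.         384.41555811 210.10915667]
 [  0.           0.           1.        ]] -0.019334014671947695 [3.85446863e-01 7.32783869e-04 9.50187834e-01]
[[419.05606512   0.         277.23248796]
 [  0.         419.05606512 208.19482511]
 [  0.           0.           1.        ]] -0.11638118048116504 [ 1.0675307  -0.54149669  1.02399437]
{'t': 0.1, 'q': array([-8.49873714e-01,  3.59321467e-01,  1.11805860e-02, -3.16986076e-04,
       -1.22408575e+00, -2.88114585e-01]), 'qd': array([ 4.76651127e-04,  3.45056267e-04,  3.07221929e-03,  8.30998343e-04,
       -4.28325967e-05, -9.57221383e-05]), 'joint_efforts': array([-9.87998174e-04, -5.84163094e+01,  2.93752384e+01,  7.01548755e+00,
        1.01807347e-02, -2.02551371e-05]), 'eef_pos': array([ 0.28294131, -0.61241022,  0.24772391]), 'ee_rot': array([ 3.14013662e+00, -1.20730816e-04, -2.70889247e+00]), 'force': array([ 0.30772223, -1.27514111, -0.16419262]), 'moment': array([-0.0344537 , -0.02059877,  0.03193588]), 'gripper_force': 0.0, 'width': 0.08776690945358141}
```

View pics/top0.png

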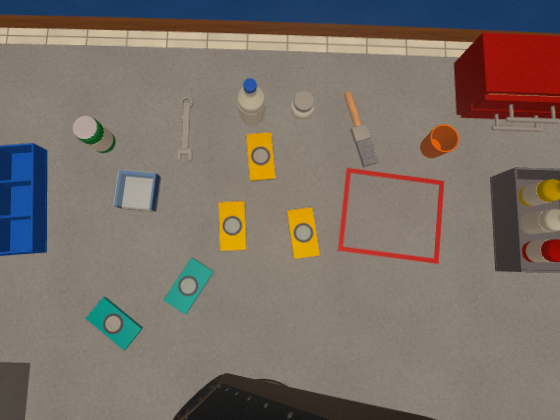

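View pics/sc0.png

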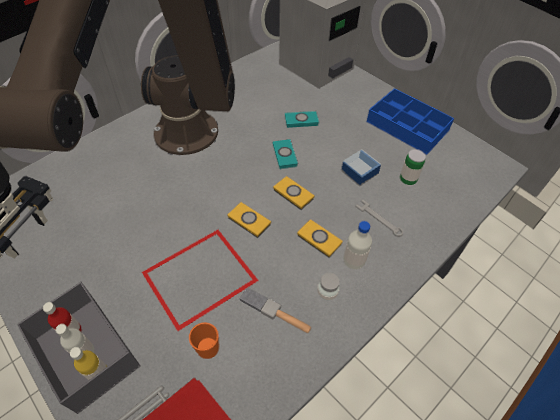

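Top view: three yellow pads at (261,157), (232,226) and (303,233). The turquoise look-alikes at (189,285) and (114,323) are to be left alone. The bay is at (137,190) with its mouth downward, and the red tape is centred near (391,216). The jar at (303,104) and the bottle at (250,100) stand close to the upper pad.

```bash
cat >> h.py <<'E'
def pads(f,n=3,zt=.02):
    im=f['image'].astype(int);b,g,r=im[...,0],im[...,1],im[...,2]
    m=((r>180)&(g>120)&(b<70)).astype(np.uint8)
    m=cv2.morphologyEx(m,cv2.MORPH_CLOSE,np.ones((3,3),np.uint8))
    out=[]
    for c in cv2.findContours(m,cv2.RETR_EXTERNAL,cv2.CHAIN_APPROX_NONE)[0]:
        if cv2.contourArea(c)<300: continue
        W=toplane(f,c.reshape(-1,2),zt)[:,:2].astype(np.float32)*1000
        (cx,cy),(w,h),a=cv2.minAreaRect(W)
        if w<h: a+=90; w,h=h,w
        out.append((round(cx,1),round(cy,1),round(w),round(h),round((a+90)%180-90,1)))
    return out
E
python3 - <<'E'
from h import *
f=grab('top');g=grab('scene')
print('top',pads(f)); print('scene',pads(g))
im=f['image'].astype(int);b,gg,r=im[...,0],im[...,1],im[...,2]
m=((r>130)&(gg<70)&(b<70)).astype(np.uint8); m[:,:330]=0;m[:,452:]=0;m[:165]=0
c=max(cv2.findContours(m,cv2.RETR_EXTERNAL,cv2.CHAIN_APPROX_NONE)[0],key=cv2.contourArea)
W=toplane(f,c.reshape(-1,2),0)[:,:2].astype(np.float32)*1000
print('tape',cv2.minAreaRect(W))
def show(f,x0,y0,w,h,s): return cv2.resize(f['image'][y0:y0+h,x0:x0+w],None,fx=s,fy=s,interpolation=cv2.INTER_CUBIC)
a=show(f,105,155,65,70,6); bb=show(g,330,140,65,60,6)
H=max(a.shape[0],bb.shape[0]);o=np.zeros((H,a.shape[1]+bb.shape[1],3),np.uint8);o[:a.shape[0],:a.shape[1]]=a;o[:bb.shape[0],a.shape[1]:]=bb
cv2.imwrite('pics/bay.png',o);print(o.shape)
for n,px in dict(bottle=(252,122),jar=(303,112),spT=(187,100),spB=(185,158),brushB=(370,165),cup=(434,150)).items(): print(n,toplane(f,[px],0)[0])
E
```

```text
top [(463.5, -89.3, 118, 62, 9.5), (476.1, 82.9, 118, 63, 4.4), (652.2, 19.4, 118, 62, 6.5)]
scene [(653.3, 18.6, 118, 61, 6.6), (464.4, -90.4, 116, 61, 9.5), (476.8, 82.5, 117, 61, 4.2)]
tape ((515.6544189453125, -314.15423583984375), (250.76705932617188, 209.86074829101562), 83.88426208496094)
(420, 780, 3)
bottle [0.74717201 0.04373446 0.        ]
jar [ 0.77843876 -0.08766507  0.        ]
spT [0.80185527 0.21425354 0.        ]
spB [0.64670119 0.21055418 0.        ]
brushB [ 0.64209333 -0.26085446  0.        ]
cup [ 0.68701178 -0.42802469  0.        ]
```

View pics/bay.png

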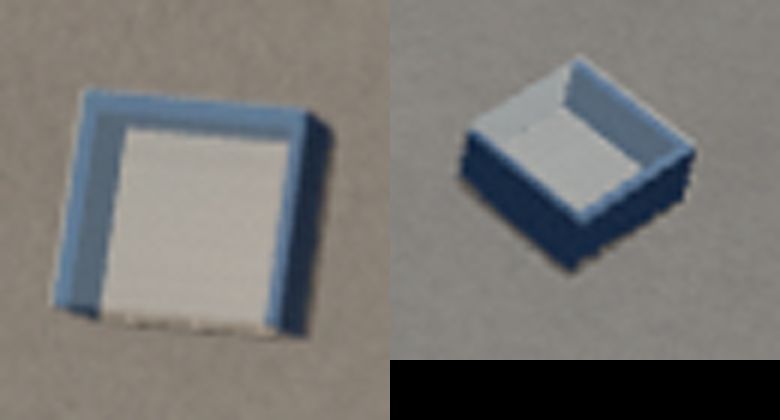

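Request:
{"fn": "apply_moves", "kwargs": {
  "commands": [
    [[-1, 0.075, 0.218, 0, -0.02], [-1, 0.075, 0.218, 0, -0.02], [-1, 0.075, 0.218, 0, -0.02], [-1, 0.075, 0.218, 0, -0.025], [-1, 0.075, 0.218, 0, 0], [-1, 0.075, 0.218, 0, 0], [-1, 0.075, 0.218, 0, 0], [-1, 0.075, 0.218, 0, 0], [-1, 0.075, 0.218, 0, 0], [-1, 0.075, 0.218, 0, 0], [-1, 0.075, 0.218, 0, 0], [-1, 0.075, 0.218, 0, 0]]
  ],
  "force": 20
}}

```text
t: 1.4
eef_pos: [0.4632, -0.0876, 0.2489]
ee_rot: [3.142, 0.001, -2.976]
force: [1.4, -1.0, 0.2]
width: 0.088
gripper_force: 0.0
```

Run:
```python
from h import *
from scipy.optimize import least_squares
f=grab('top');g=grab('scene')
# corners: mouthL, mouthR, backL, backR at z=.049 (L=+y)
T={0:(119.2-5,205.8),2:(119.2,170.3),3:(156.3,173.3)}
S={0:None}
o=[(0,45),(0,-45),(88,45),(88,-45)]
top={0:(114.2,205.8),2:(119.2,170.3),3:(156.3,173.3)}
sc={0:(360.8,149.5),1:(343.3,162.2),2:(380.8,165),3:(362.5,176.7)}
def P(p):
    c,s=np.cos(p[2]),np.sin(p[2])
    return np.array([[p[0]+c*a/1e3-s*b/1e3,p[1]+s*a/1e3+c*b/1e3,.049] for a,b in o])
def res(p,w):
    W=P(p);r=[]
    for F,d in ((f,top),(g,sc)):
        if F is f and w==1 or F is g and w==0: continue
        q=proj(F,W)
        for k,v in d.items(): r+=list(q[k]-v)
    return r
for w in (0,1,2):
    r=least_squares(res,[.53,.32,0],args=(w,));print(r.x,np.round(r.fun,1))
print(arm.get_state()['eef_pos'],arm.get_state()['ee_rot'])
```

```text
[ 0.50886448  0.31561542 -0.05898155] [-0.2  0.4 -0.  -0.3  0.3 -0.1]
[ 0.51494125  0.31504886 -0.03698786] [ 0.4  0.2 -0.7 -0.3  0.2 -0.7  0.1  0.7]
[ 0.51136121  0.31550981 -0.04569453] [-0.1 -0.4 -0.4 -1.1 -0.1 -1.4 -0.3 -0.3 -1.5 -1.  -0.6 -1.1 -0.9 -0. ]
[ 0.46460515 -0.08552657  0.2487358 ] [ 3.14130374e+00  1.13629204e-03 -2.97095873e+00]
```

Request:
{"fn": "apply_moves", "kwargs": {
  "commands": [
    [[-1, 0, -0.02, -0.225, 0], [-1, 0, 0, -0.225, 0], [-1, 0, 0, -0.225, 0], [-1, 0, 0, -0.225, 0], [-1, 0, 0, -0.21, 0], [-1, 0, 0, 0, 0], [1, 0, 0, 0, 0], [1, 0, 0, 0, 0], [1, 0, 0, 0, 0], [1, 0, 0, 0, 0], [1, 0, 0, 0, 0]]
  ]
}}

```text
t: 2.6
eef_pos: [0.4631, -0.0935, 0.0269]
ee_rot: [3.141, 0.001, -2.976]
force: [-1.0, -0.0, 1.2]
width: 0.0637
gripper_force: 20.0
```

Request:
{"fn": "apply_moves", "kwargs": {
  "commands": [
    [[1, 0, -0.05, 0, 0], [1, 0, -0.05, 0, 0], [1, 0, -0.05, 0, 0], [1, 0, -0.05, 0, 0]]
  ]
}}

```text
t: 3.0
eef_pos: [0.4636, -0.1344, 0.0269]
ee_rot: [-3.142, 0.001, -2.976]
force: [0.9, 4.2, 5.0]
width: 0.064
gripper_force: 20.0
```

Request:
{"fn": "apply_moves", "kwargs": {
  "commands": [
    [[1, 0, -0.05, 0, 0]]
  ]
}}

```text
t: 3.1
eef_pos: [0.4636, -0.1445, 0.0269]
ee_rot: [-3.141, 0.001, -2.976]
force: [0.9, 5.0, 4.8]
width: 0.0636
gripper_force: 20.0
```

Request:
{"fn": "apply_moves", "kwargs": {
  "commands": [
    [[1, 0, -0.025, 0, 0]]
  ]
}}

```text
t: 3.2
eef_pos: [0.4635, -0.1497, 0.0269]
ee_rot: [-3.141, 0.001, -2.976]
force: [0.3, 4.6, 5.3]
width: 0.0639
gripper_force: 20.0
```

Request:
{"fn": "apply_moves", "kwargs": {
  "commands": [
    [[-1, 0, 0, 0, 0], [-1, 0, 0, 0, 0], [-1, 0, 0, 0, 0], [-1, 0, 0, 0.2, 0], [-1, 0, 0, 0.2, 0], [-1, 0.157, 0.14, 0, -0.016], [-1, 0.157, 0.14, 0, 0], [-1, 0.157, 0.14, 0, 0], [-1, 0.157, 0.14, 0, 0], [-1, 0.157, 0.14, 0, 0], [-1, 0.157, 0.14, 0, 0], [-1, 0, 0, 0, 0]]
  ]
}}

```text
t: 4.4
eef_pos: [0.6547, 0.0227, 0.1057]
ee_rot: [-3.141, 0.001, -3.023]
force: [-1.4, -0.6, -0.8]
width: 0.0877
gripper_force: 0.0
```

Request:
{"fn": "apply_moves", "kwargs": {
  "commands": [
    [[-1, 0, 0, 0, 0]]
  ]
}}

```text
t: 4.5
eef_pos: [0.6513, 0.0203, 0.1054]
ee_rot: [-3.141, -0.002, -3.025]
force: [-1.4, -0.1, 0.3]
width: 0.0878
gripper_force: 0.0
```

Request:
{"fn": "apply_moves", "kwargs": {
  "commands": [
    [[-1, 0, 0, -0.2, 0], [-1, 0, 0, -0.195, 0], [-1, 0, 0, 0, 0], [1, 0, 0, 0, 0], [1, 0, 0, 0, 0], [1, 0, 0, 0, 0], [1, 0, 0, 0, 0], [1, 0, 0, 0, 0]]
  ]
}}

```text
t: 5.3
eef_pos: [0.6517, 0.0197, 0.0287]
ee_rot: [3.141, 0.001, -3.026]
force: [-3.0, 1.2, 6.7]
width: 0.0638
gripper_force: 20.0
```

Request:
{"fn": "apply_moves", "kwargs": {
  "commands": [
    [[1, 0, -0.05, 0, 0], [1, 0, -0.05, 0, 0], [1, 0, -0.05, 0, 0], [1, 0, -0.05, 0, 0]]
  ]
}}

```text
t: 5.7
eef_pos: [0.653, -0.0192, 0.0287]
ee_rot: [3.14, 0.004, -3.025]
force: [0.1, 8.9, 4.4]
width: 0.0639
gripper_force: 20.0
```

Request:
{"fn": "apply_moves", "kwargs": {
  "commands": [
    [[1, 0, -0.05, 0, 0]]
  ]
}}

```text
t: 5.8
eef_pos: [0.653, -0.0292, 0.0287]
ee_rot: [3.14, 0.004, -3.025]
force: [-0.5, 9.0, 4.2]
width: 0.064
gripper_force: 20.0
```

Request:
{"fn": "apply_moves", "kwargs": {
  "commands": [
    [[1, 0, -0.025, 0, 0]]
  ]
}}

```text
t: 5.9
eef_pos: [0.6529, -0.0346, 0.0287]
ee_rot: [3.14, 0.003, -3.026]
force: [-0.5, 7.5, 3.4]
width: 0.0637
gripper_force: 20.0
```

Request:
{"fn": "apply_moves", "kwargs": {
  "commands": [
    [[-1, 0, 0, 0, 0], [-1, 0, 0, 0, 0], [-1, 0, 0, 0, 0], [-1, 0, 0, 0.2, 0], [-1, 0, 0, 0.2, 0], [-1, -0.147, 0.0975, 0, -0.012], [-1, -0.147, 0.0975, 0, 0], [-1, -0.147, 0.0975, 0, 0], [-1, -0.147, 0.0975, 0, 0], [-1, -0.147, 0.0975, 0, 0], [-1, -0.147, 0.0975, 0, 0], [-1, 0, 0, 0, 0]]
  ]
}}

```text
t: 7.1
eef_pos: [0.472, 0.0824, 0.1077]
ee_rot: [3.141, -0.001, -3.062]
force: [-1.0, -0.5, 0.2]
width: 0.0873
gripper_force: 0.0
```

Request:
{"fn": "apply_moves", "kwargs": {
  "commands": [
    [[-1, 0, 0, -0.2, 0], [-1, 0, 0, -0.2, 0], [-1, 0, 0, 0, 0], [1, 0, 0, 0, 0], [1, 0, 0, 0, 0], [1, 0, 0, 0, 0], [1, 0, 0, 0, 0], [1, 0, 0, 0, 0]]
  ]
}}

```text
t: 7.9
eef_pos: [0.4759, 0.0819, 0.0288]
ee_rot: [3.14, 0.002, -3.064]
force: [-2.2, 1.2, 7.6]
width: 0.0638
gripper_force: 20.0
```

Request:
{"fn": "apply_moves", "kwargs": {
  "commands": [
    [[1, 0, -0.05, 0, 0], [1, 0, -0.05, 0, 0], [1, 0, -0.05, 0, 0], [1, 0, -0.05, 0, 0]]
  ]
}}

```text
t: 8.3
eef_pos: [0.4767, 0.042, 0.0289]
ee_rot: [3.14, 0.004, -3.063]
force: [0.4, 4.5, 6.0]
width: 0.0638
gripper_force: 20.0
```

Request:
{"fn": "apply_moves", "kwargs": {
  "commands": [
    [[1, 0, -0.05, 0, 0]]
  ]
}}

```text
t: 8.4
eef_pos: [0.4767, 0.0319, 0.0289]
ee_rot: [3.14, 0.004, -3.063]
force: [0.1, 4.6, 5.8]
width: 0.064
gripper_force: 20.0
```

Request:
{"fn": "apply_moves", "kwargs": {
  "commands": [
    [[1, 0, -0.025, 0, 0]]
  ]
}}

```text
t: 8.5
eef_pos: [0.4767, 0.0267, 0.0289]
ee_rot: [3.14, 0.004, -3.064]
force: [-0.9, 4.4, 6.4]
width: 0.0639
gripper_force: 20.0
```

Request:
{"fn": "apply_moves", "kwargs": {
  "commands": [
    [[-1, 0, 0, 0, 0], [-1, 0, 0, 0, 0], [-1, 0, 0, 0, 0], [-1, 0, 0, 0, 0], [-1, 0, 0, 0, 0], [1, 0, 0, 0, 0], [1, 0, 0, 0, 0], [1, 0, 0, 0, 0], [1, 0, 0, 0, 0], [1, 0, 0, 0.1, 0], [1, 0, 0, 0.15, 0], [1, 0, 0, 0.15, 0]]
  ],
  "force": 40
}}

```text
t: 9.7
eef_pos: [0.4734, 0.0259, 0.1071]
ee_rot: [-3.141, -0.004, -3.065]
force: [1.8, -0.6, -7.7]
width: 0.0636
gripper_force: 40.0
```

Request:
{"fn": "apply_moves", "kwargs": {
  "commands": [
    [[1, 0.008, -0.1, 0, 0], [1, 0.017, -0.19, 0, -0.02], [1, 0.02, -0.213, 0, -0.02], [1, 0.02, -0.213, 0, -0.0185], [1, 0.02, -0.213, 0, 0], [1, 0.02, -0.213, 0, 0], [1, 0.02, -0.213, 0, 0], [1, 0.02, -0.213, 0, 0], [1, 0.02, -0.213, 0, 0], [1, 0.012, -0.12, 0, 0], [1, 0.008, -0.085, 0, 0], [1, 0, 0, 0, 0]]
  ]
}}

```text
t: 10.9
eef_pos: [0.511, -0.3722, 0.1058]
ee_rot: [3.141, -0.003, 3.033]
force: [-1.3, 1.0, -7.4]
width: 0.0636
gripper_force: 40.0
```

Request:
{"fn": "apply_moves", "kwargs": {
  "commands": [
    [[1, 0, 0, 0, 0]]
  ]
}}

```text
t: 11.0
eef_pos: [0.511, -0.3702, 0.1062]
ee_rot: [3.14, -0.002, 3.035]
force: [0.1, 0.7, -7.6]
width: 0.0637
gripper_force: 40.0
```

Request:
{"fn": "apply_moves", "kwargs": {
  "commands": [
    [[1, 0, 0, -0.2, 0], [1, 0, 0, -0.15, 0], [1, 0, 0, -0.02, 0], [1, 0, 0, -0.02, 0], [1, 0, 0, 0, 0], [-1, 0, 0, 0, 0], [-1, 0, 0, 0, 0], [-1, 0, 0, 0, 0], [-1, 0, 0, 0.2, 0], [-1, 0, 0, 0.2, 0]]
  ]
}}

```text
t: 12.0
eef_pos: [0.5117, -0.3708, 0.1105]
ee_rot: [3.142, -0.001, 3.036]
force: [0.9, 0.3, 1.6]
width: 0.0873
gripper_force: 0.0
```

Request:
{"fn": "apply_moves", "kwargs": {
  "commands": [
    [[-1, -0.035, 0.167, 0, 0.02], [-1, -0.04, 0.188, 0, 0.02], [-1, -0.04, 0.188, 0, 0.02], [-1, -0.04, 0.188, 0, 0.027], [-1, -0.04, 0.188, 0, 0], [-1, -0.04, 0.188, 0, 0], [-1, 0, 0, 0, 0], [-1, 0, 0, 0, 0]]
  ]
}}

```text
t: 12.8
eef_pos: [0.4659, -0.1486, 0.1108]
ee_rot: [-3.141, 0.002, -2.972]
force: [0.0, -0.6, 1.1]
width: 0.0879
gripper_force: 0.0
```

Run:
```python
from h import *
f=grab('top');g=grab('scene','s1.png');print(pads(f));print(pads(g));s=arm.get_state();print(s['eef_pos'],s['ee_rot'])
```

```text
[(423.6, -157.5, 64, 34, -80.6), (660.3, -34.7, 105, 63, 6.5)]
[(516.5, -372.4, 118, 62, -5.9), (655.2, -36.8, 117, 61, 6.5), (465.4, -152.2, 116, 61, 9.5)]
[ 0.46576946 -0.14974868  0.1102228 ] [-3.14124218e+00  1.48605809e-03 -2.97423232e+00]
```

Request:
{"fn": "apply_moves", "kwargs": {
  "commands": [
    [[-1, 0, -0.005, -0.2, 0], [-1, 0, 0, -0.21, 0], [-1, 0, 0, 0, 0], [1, 0, 0, 0, 0], [1, 0, 0, 0, 0], [1, 0, 0, 0, 0], [1, 0, 0, 0, 0], [1, 0, 0, 0, 0], [1, 0, 0, 0.1, 0], [1, 0, 0, 0.15, 0]]
  ]
}}

```text
t: 13.9
eef_pos: [0.4623, -0.1502, 0.0761]
ee_rot: [3.14, -0.006, -2.975]
force: [1.0, -0.0, -8.5]
width: 0.0636
gripper_force: 40.0
```

Request:
{"fn": "apply_moves", "kwargs": {
  "commands": [
    [[1, 0.04, -0.08, 0, -0.02], [1, 0.07, -0.13, 0, -0.02], [1, 0.07, -0.13, 0, -0.02], [1, 0.06, -0.12, 0, -0.027], [1, 0.04, -0.08, 0, 0], [1, 0, 0, 0, 0], [1, 0, 0, 0, 0], [1, 0, 0, -0.15, 0], [1, 0, 0, -0.07, 0], [1, 0, 0, -0.02, 0], [1, 0, 0, -0.01, 0], [1, 0, 0, 0, 0]]
  ]
}}

```text
t: 15.1
eef_pos: [0.5209, -0.2579, 0.0286]
ee_rot: [-3.141, 0.0, 3.037]
force: [-1.8, 0.6, -0.5]
width: 0.0632
gripper_force: 40.0
```

Request:
{"fn": "apply_moves", "kwargs": {
  "commands": [
    [[-1, 0, 0, 0, 0], [-1, 0, 0, 0, 0], [-1, 0, 0, 0, 0], [-1, 0, 0, 0.2, 0], [-1, 0, 0, 0.2, 0], [-1, 0.095, 0.16, 0, 0.02], [-1, 0.114, 0.19, 0, 0.02], [-1, 0.114, 0.19, 0, 0.02], [-1, 0.114, 0.19, 0, 0.01], [-1, 0.114, 0.19, 0, 0], [-1, 0.114, 0.19, 0, 0], [-1, 0, 0, 0, 0]]
  ]
}}

```text
t: 16.3
eef_pos: [0.6571, -0.032, 0.1077]
ee_rot: [-3.141, 0.002, -3.023]
force: [-1.5, -0.8, -0.3]
width: 0.0877
gripper_force: 0.0
```

Request:
{"fn": "apply_moves", "kwargs": {
  "commands": [
    [[-1, 0, 0, 0, 0], [-1, 0, 0, 0, 0]]
  ]
}}

```text
t: 16.5
eef_pos: [0.6537, -0.0367, 0.1074]
ee_rot: [-3.142, -0.0, -3.028]
force: [-0.6, -0.8, 0.8]
width: 0.0874
gripper_force: 0.0
```

Run:
```python
from h import *
f=grab('top');g=grab('scene','s2.png');w=grab('wrist','w2.png');print(pads(f));print(pads(g));s=arm.get_state();print(s['eef_pos'],s['ee_rot'])
print('wrist',pads(w))
```

```text
[(515.5, -370.2, 118, 64, -6.1), (520.3, -256.9, 118, 63, -6.1), (628.9, -38.2, 71, 62, 7.0)]
[(516.5, -372.5, 118, 62, -6.1), (521.4, -259.4, 116, 61, -6.1)]
[ 0.65367099 -0.03733153  0.10774748] [-3.14158118e+00  2.69005593e-05 -3.02888291e+00]
wrist []
```

View pics/s2.png

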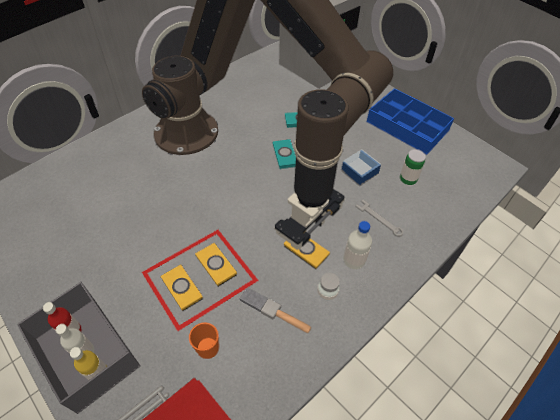

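Request:
{"fn": "apply_moves", "kwargs": {
  "commands": [
    [[-1, 0, 0, -0.2, 0], [-1, 0, 0, -0.195, 0], [-1, 0, 0, 0, 0], [1, 0, 0, 0, 0], [1, 0, 0, 0, 0], [1, 0, 0, 0, 0], [1, 0, 0, 0, 0], [1, 0, 0, 0, 0], [1, 0, 0, 0.1, 0], [1, 0, 0, 0.2, 0], [1, 0, 0, 0, 0]]
  ]
}}

```text
t: 17.75
eef_pos: [0.6567, -0.0361, 0.0935]
ee_rot: [-3.141, 0.007, -3.027]
force: [2.5, 0.9, -6.2]
width: 0.0635
gripper_force: 40.0
```

Request:
{"fn": "apply_moves", "kwargs": {
  "commands": [
    [[1, -0.06, 0.0885, 0, 0], [1, -0.1, 0.15, 0, -0.02], [1, -0.13, 0.2, 0, -0.02], [1, -0.13, 0.2, 0, -0.011], [1, -0.13, 0.2, 0, 0], [1, -0.13, 0.2, 0, 0], [1, -0.13, 0.2, 0, 0], [1, -0.13, 0.2, 0, 0], [1, -0.1, 0.15, 0, 0], [1, -0.08, 0.12, 0, 0], [1, -0.05, 0.077, 0, 0], [1, 0, 0, 0, 0]]
  ]
}}

```text
t: 18.95
eef_pos: [0.4184, 0.322, 0.0878]
ee_rot: [-3.141, -0.001, 3.098]
force: [-0.6, -0.6, -7.4]
width: 0.0638
gripper_force: 40.0
```

Run:
```python
from h import *
f=grab('top','t3.png');g=grab('scene');w=grab('wrist');s=arm.get_state();print(s['eef_pos'],s['ee_rot'])
a=cv2.resize(g['image'][90:240,240:440],None,fx=3,fy=3,interpolation=cv2.INTER_CUBIC)
t=cv2.resize(f['image'][130:280,90:190],None,fx=3,fy=3,interpolation=cv2.INTER_CUBIC)
o=np.zeros((600,800,3),np.uint8);o[:450,:500]=a[:,100:600] if 0 else a[:,:500];o[:450,500:800]=t
cv2.imwrite('pics/m3.png',o);cv2.imwrite('pics/w3.png',w['image'])
```

```text
[0.41949177 0.31984093 0.0878214 ] [-3.14021488e+00 -1.16858961e-03  3.09519179e+00]
```

View pics/w3.png

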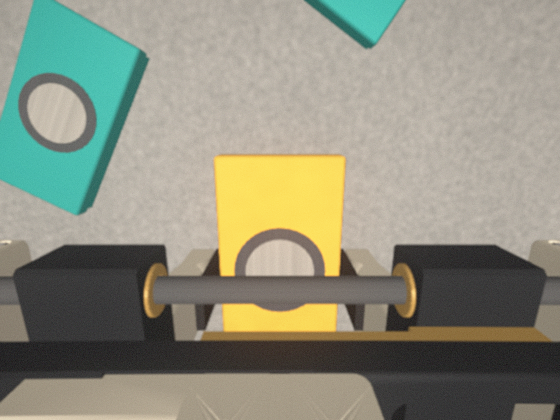

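Request:
{"fn": "apply_moves", "kwargs": {
  "commands": [
    [[1, 0, 0, -0.15, 0], [1, 0, 0, -0.07, 0], [1, 0, 0, 0, 0], [1, 0, 0, 0, 0]]
  ]
}}

```text
t: 19.5
eef_pos: [0.4205, 0.32, 0.0446]
ee_rot: [-3.141, -0.0, 3.094]
force: [0.0, 0.7, -6.5]
width: 0.0637
gripper_force: 40.0
```

Request:
{"fn": "apply_moves", "kwargs": {
  "commands": [
    [[1, 0.06, -0.003, 0, 0], [1, 0.06, -0.003, 0, 0], [1, 0.05, -0.003, 0, 0], [1, 0.05, -0.003, 0, 0], [1, 0, 0, 0, 0], [1, 0, 0, 0, 0]]
  ]
}}

```text
t: 20.1
eef_pos: [0.4643, 0.318, 0.0444]
ee_rot: [-3.141, -0.0, 3.094]
force: [0.4, -0.8, -6.8]
width: 0.0634
gripper_force: 40.0
```

Run:
```python
from h import *
f=grab('top');g=grab('scene');s=arm.get_state();print(s['eef_pos'],s['ee_rot'],s['force'])
a=cv2.resize(g['image'][90:200,290:400],None,fx=4,fy=4,interpolation=cv2.INTER_CUBIC)
t=cv2.resize(f['image'][150:260,95:180],None,fx=4,fy=4,interpolation=cv2.INTER_CUBIC)
cv2.imwrite('pics/m4.png',np.hstack([a,t]))
```

```text
[0.46381859 0.3180609  0.04442154] [-3.14119972e+00 -4.13169745e-04  3.09507014e+00] [-0.65407173  0.28349777 -7.63187871]
```

View pics/m4.png

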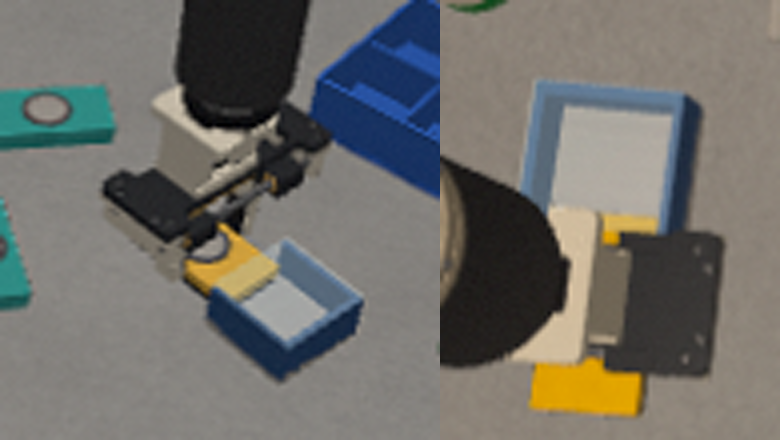

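Request:
{"fn": "apply_moves", "kwargs": {
  "commands": [
    [[1, 0.05, -0.003, 0, 0], [1, 0.06, -0.003, 0, 0], [1, 0, 0, 0, 0], [1, 0, 0, -0.01, 0], [1, 0, 0, 0, 0], [-1, 0, 0, 0, 0], [-1, 0, 0, 0, 0], [-1, 0, 0, 0, 0], [-1, 0, 0, 0, 0]]
  ]
}}

```text
t: 21.1
eef_pos: [0.4863, 0.3175, 0.0431]
ee_rot: [3.141, 0.001, 3.096]
force: [-0.0, 0.4, 0.4]
width: 0.086
gripper_force: 0.0
```

Request:
{"fn": "apply_moves", "kwargs": {
  "commands": [
    [[-1, 0, 0, 0.2, 0], [-1, 0, 0, 0.2, 0], [-1, -0.2, 0, 0.1, 0], [-1, -0.2, 0, 0, 0], [-1, 0, -0.2, 0, 0], [-1, 0, -0.2, 0, 0], [-1, 0, -0.2, 0, 0], [-1, 0, -0.2, 0, 0]]
  ]
}}

```text
t: 21.9
eef_pos: [0.4057, 0.1561, 0.143]
ee_rot: [3.141, 0.001, 3.097]
force: [1.3, -0.6, 1.0]
width: 0.0874
gripper_force: 0.0
```

Run:
```python
from h import *
f=grab('top');g=grab('scene');s=arm.get_state();print(s['eef_pos'],s['ee_rot'],s['force'])
print(pads(f),pads(g))
a=cv2.resize(g['image'][90:200,290:400],None,fx=4,fy=4,interpolation=cv2.INTER_CUBIC)
t=cv2.resize(f['image'][150:260,95:180],None,fx=4,fy=4,interpolation=cv2.INTER_CUBIC)
cv2.imwrite('pics/m5.png',np.hstack([a,t]))
```

```text
[0.40482196 0.15354037 0.14269927] [-3.14142017e+00 -6.79183666e-04  3.09284641e+00] [0.72586615 0.84305619 0.19493472]
[(515.5, -370.7, 119, 63, -6.1), (520.1, -257.3, 119, 63, -6.0)] [(516.3, -372.4, 117, 62, -6.1), (521.3, -259.0, 116, 61, -5.9)]
```

View pics/m5.png

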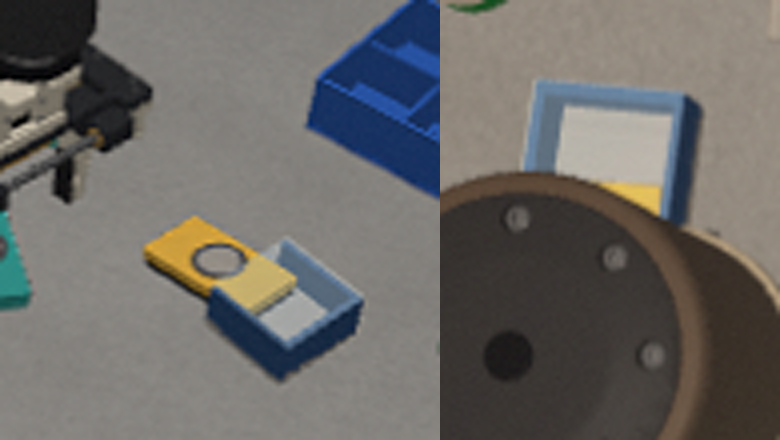

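Request:
{"fn": "apply_moves", "kwargs": {
  "commands": [
    [[-1, 0.036, 0.165, 0, 0], [-1, 0.036, 0.165, 0, 0], [-1, 0.036, 0.165, 0, 0], [-1, 0.036, 0.165, 0, 0], [-1, 0.036, 0.165, 0, 0], [-1, 0, 0, -0.1, 0], [-1, 0, 0, -0.15, 0], [-1, 0, 0, 0, 0], [-1, 0, 0, 0, 0]]
  ]
}}

```text
t: 22.9
eef_pos: [0.4421, 0.3222, 0.0928]
ee_rot: [-3.14, -0.0, 3.096]
force: [0.0, -0.8, 0.8]
width: 0.0875
gripper_force: 0.0
```

Run:
```python
from h import *
from scipy.optimize import least_squares
g=grab('scene');s=arm.get_state();print(s['eef_pos'],s['ee_rot'])
px=np.array([(145,248),(197,217),(297,277),(262,312)])/4+[290,90]-.4
o=np.array([(-60,-32,20),(-60,32,20),(60,32,20),(60,-32,20)])/1e3
def pts(p):
    cp,sp,c,s=np.cos(p[3]),np.sin(p[3]),np.cos(p[2]),np.sin(p[2])
    x=cp*(o[:,0]+.06)-sp*o[:,2]-.06; z=sp*(o[:,0]+.06)+cp*o[:,2]
    return np.c_[p[0]+c*x-s*o[:,1],p[1]+s*x+c*o[:,1],z]
r=least_squares(lambda p:(proj(g,pts(p))-px).ravel(),[.486,.317,-.05,.14]);print(r.x,np.round(r.fun,1))
```

```text
[0.44251906 0.32261424 0.09362114] [3.14119932e+00 7.72688261e-04 3.09573379e+00]
[0.48801444 0.32118211 0.0356209  0.09688129] [ 0.2  0.5 -0.7 -0.7  1.8 -0.4 -1.3  0.5]
```

Request:
{"fn": "apply_moves", "kwargs": {
  "commands": [
    [[-1, 0, -0.013, -0.2, 0], [-1, 0, 0, -0.114, 0], [-1, 0, 0, 0, 0], [1, 0, 0, 0, 0], [1, 0, 0, 0, 0], [1, 0, 0, 0, 0], [1, 0, 0, 0, 0], [1, 0, 0, 0, 0]]
  ],
  "force": 20
}}

```text
t: 23.75
eef_pos: [0.4424, 0.3198, 0.0311]
ee_rot: [3.141, 0.001, 3.095]
force: [-0.5, -2.3, 7.5]
width: 0.0637
gripper_force: 20.0
```

Request:
{"fn": "apply_moves", "kwargs": {
  "commands": [
    [[1, 0, 0, 0.01, 0], [1, 0, 0, 0.02, 0], [1, 0, 0, 0.02, 0], [1, 0, 0, 0, 0], [1, 0, 0, 0, 0]]
  ]
}}

```text
t: 24.25
eef_pos: [0.4418, 0.3193, 0.0397]
ee_rot: [-3.141, -0.0, 3.095]
force: [-1.3, 0.5, -3.7]
width: 0.0641
gripper_force: 20.0
```

Run:
```python
from h import *
f=grab('top');g=grab('scene');s=arm.get_state();print(s['eef_pos'],s['ee_rot'],s['force'],s['moment'])
a=cv2.resize(g['image'][100:200,300:400],None,fx=5,fy=5,interpolation=cv2.INTER_CUBIC)
t=cv2.resize(f['image'][150:250,95:155],None,fx=5,fy=5,interpolation=cv2.INTER_CUBIC)
cv2.imwrite('pics/m6.png',np.hstack([a,t]))
```

```text
[0.44180679 0.31929996 0.03964438] [-3.14114372e+00 -4.63593708e-04  3.09513473e+00] [-1.74247331 -0.5815198  -3.1470069 ] [-0.29424564  0.5730745  -0.07455836]
```

View pics/m6.png

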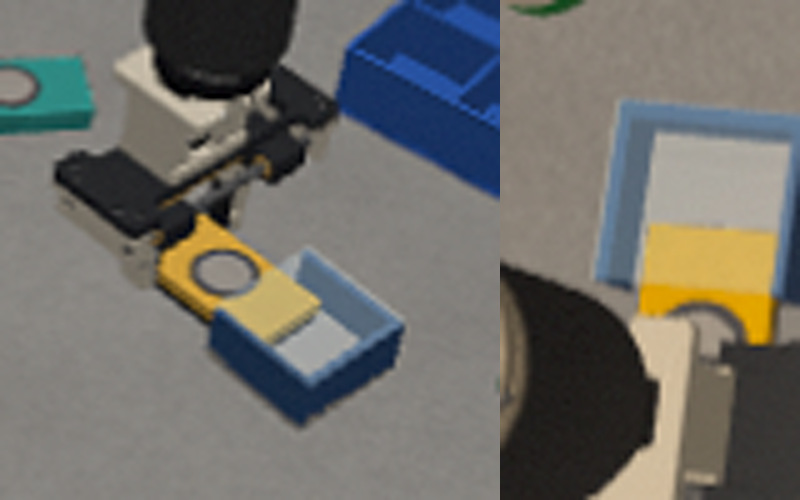

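Request:
{"fn": "apply_moves", "kwargs": {
  "commands": [
    [[1, 0, 0, 0.008, 0], [1, 0.03, -0.0015, 0, 0], [1, 0.04, -0.002, 0, 0], [1, 0.04, -0.002, 0, 0], [1, 0.04, -0.002, 0, 0], [1, 0.025, -0.001, 0, 0]]
  ]
}}

```text
t: 24.95
eef_pos: [0.478, 0.3178, 0.0413]
ee_rot: [3.142, 0.0, 3.095]
force: [-3.3, 1.1, -2.7]
width: 0.0636
gripper_force: 20.0
```

Request:
{"fn": "apply_moves", "kwargs": {
  "commands": [
    [[1, 0.01, 0, 0, 0], [1, 0.01, 0, 0, 0]]
  ]
}}

```text
t: 25.15
eef_pos: [0.4811, 0.3177, 0.0413]
ee_rot: [-3.141, -0.0, 3.095]
force: [-3.6, 0.1, -2.8]
width: 0.0638
gripper_force: 20.0
```

Sliding freely so far; now small steps until the force rises at the stop.

Request:
{"fn": "apply_moves", "kwargs": {
  "commands": [
    [[1, 0.01, 0, 0, 0], [1, 0.01, 0, 0, 0]]
  ]
}}

```text
t: 25.35
eef_pos: [0.485, 0.3178, 0.0413]
ee_rot: [-3.141, -0.0, 3.095]
force: [-1.8, 0.0, -4.7]
width: 0.0636
gripper_force: 20.0
```

Request:
{"fn": "apply_moves", "kwargs": {
  "commands": [
    [[1, 0.01, -0.001, 0, 0], [1, 0.005, 0, 0, 0]]
  ]
}}

```text
t: 25.55
eef_pos: [0.4882, 0.3177, 0.0413]
ee_rot: [3.142, 0.0, 3.095]
force: [-2.7, 0.0, -4.2]
width: 0.0636
gripper_force: 20.0
```

Request:
{"fn": "apply_moves", "kwargs": {
  "commands": [
    [[1, 0.005, 0, 0, 0], [1, 0.005, 0, 0, 0]]
  ]
}}

```text
t: 25.75
eef_pos: [0.4891, 0.3176, 0.0413]
ee_rot: [-3.141, -0.001, 3.095]
force: [-11.9, 3.7, 1.0]
width: 0.0642
gripper_force: 20.0
```

Request:
{"fn": "apply_moves", "kwargs": {
  "commands": [
    [[1, 0.005, 0, 0, 0], [1, 0, 0, -0.005, 0], [-1, 0, 0, 0, 0], [-1, 0, 0, 0, 0], [-1, 0, 0, 0, 0], [-1, 0, 0, 0.1, 0], [-1, 0, 0, 0.2, 0], [-1, 0, 0, 0.2, 0], [-1, -0.1, -0.2, 0, 0], [-1, 0, -0.2, 0, 0], [-1, 0, -0.2, 0, 0], [-1, 0, -0.2, 0, 0]]
  ]
}}

```text
t: 26.95
eef_pos: [0.4713, 0.1564, 0.141]
ee_rot: [3.141, 0.002, 3.096]
force: [1.1, 0.1, -0.1]
width: 0.0877
gripper_force: 0.0
```

Request:
{"fn": "apply_moves", "kwargs": {
  "commands": [
    [[-1, 0, -0.2, 0.1, 0], [-1, 0, -0.2, 0, 0], [-1, 0, -0.2, 0, 0], [-1, 0, 0, 0, 0], [-1, 0, 0, 0, 0]]
  ]
}}

```text
t: 27.45
eef_pos: [0.4715, 0.0368, 0.1608]
ee_rot: [3.141, 0.001, 3.093]
force: [1.0, -0.0, 0.4]
width: 0.0874
gripper_force: 0.0
```

Run:
```python
from h import *
f=grab('top');g=grab('scene');print(pads(f,zt=.032),pads(g),arm.get_state()['eef_pos'])
a=cv2.resize(g['image'][100:200,300:400],None,fx=5,fy=5,interpolation=cv2.INTER_CUBIC)
t=cv2.resize(f['image'][150:250,95:155],None,fx=5,fy=5,interpolation=cv2.INTER_CUBIC)
cv2.imwrite('pics/m7.png',np.hstack([a,t]))
```

```text
[(514.0, -365.9, 117, 62, -6.1), (518.4, -253.9, 117, 62, -6.1)] [(516.3, -372.4, 117, 62, -5.9), (521.3, -259.2, 116, 61, -6.2)] [0.47155588 0.03804971 0.16058112]
```

View pics/m7.png

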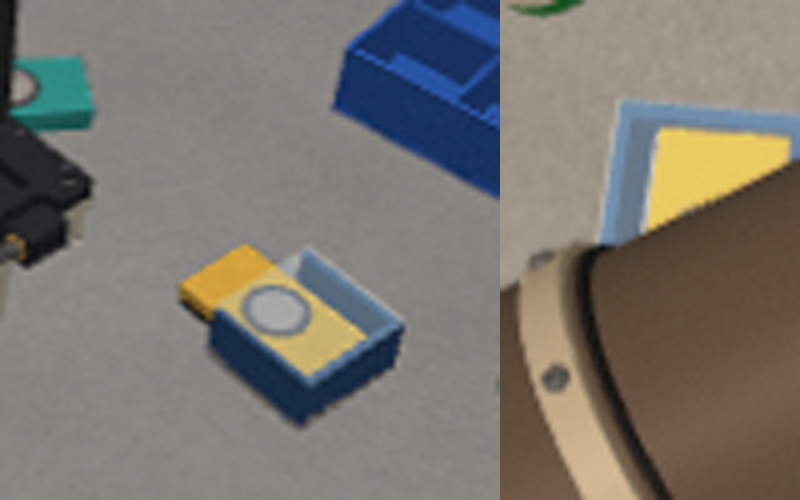

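The pad lies flat in the bay, home against the back stop, with its tail sticking out at (245,265) in the crop. Both worn pads are inside the tape and the arm is clear.

```bash
python3 -c "
from station import arm
print(arm.job_done())"
```

```text
the job is handed in; nothing more can be done
None
```

The job is handed in (no verdict came back): the pad I judged to grip (drag about 8.5 N, against about 4.5 N for each of the others) is home in the blue bay, and the other two lie flat inside the red tape.

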